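# Clear the test enclosure's sprung cover and hold it at its balance point

## Task

A colleague is about to adjust the hinge springs of the metal test enclosure: first clear its cover, picking up the finned heat sink and the round capacitor and dropping both into the open parts tub. Then take the cover by its bow handle, raise it past its balance point, where the springs would carry it on up, and ease it back to just below that point, where its own weight would close it again. Keep hold of it so that it never flies open or falls, finish while still holding it steady there, and leave the other things on the bench where they are.

Things in the scene. Friction and masses are not known exactly. Their poses are not given: they have to be found in the camera images.
- cover (a joint): Angle of the enclosure's hinged cover (2 kg, sprung), rad: 0 closed, growing as its front edge rises, 1.30 at the open stop. Balance point at 0.85 (49 deg): below it the cover closes by itself, above it the hinge springs carry it to the stop; it stays nowhere between unless held. Load at the handle: 3 N down when closed, 1 N down at 0.70, nil at 0.85, 1 N up at 1.0.
- handle_mid (a point): Middle of the bar of the cover's bow handle (solids cover_c1 to c5): round dark steel, 10 mm thick, 115 mm long, parallel to the hinge, axis 45 mm in front of the enclosure's front face (40 mm free between), a leg at each end 130 mm apart. Turns with the cover: y along the bar, x towards the hinge; 124 mm above the bench when closed. The bar can turn between the fingers.
- hinge_mid (a point): Middle of the hinge axis at the enclosure's rear top edge, 110 mm above the bench. Axes of the enclosure: x from front to rear (away from the handle), y along the hinge, z up; a fixed point. With the cover closed the handle's bar lies 261 mm from the hinge axis in -x and 14 mm above it.
- cover_top (a point): Centre of the closed cover's flat top, 138 mm above the bench, 210 mm front to rear by 260 mm wide; a fixed point that does not rise with the cover, axes as at hinge_mid. The enclosure is a plain aluminium box, 210 x 260 x 138 mm with its 28 mm thick cover, fixed to the bench.
- heatsink_mid (a point): Centre of the loose finned heat sink, plain aluminium, 45 mm long (its x) x 38 mm wide (its y) x 32 mm high, 80 g, standing on the closed cover, fins up. The outer fins are flat sides to grip, 38 mm apart, along its y.
- capacitor_mid (a point): Centre of the loose capacitor, an upright dark can of 30 mm diameter and 44 mm height, 50 g, standing on the closed cover; grip it across from any side.
- tub_mouth (a point): Centre of the mouth of the black open parts tub, 80 mm above the bench, where it stands loose (450 g), to the left or the right of the enclosure. Inside it measures 162 mm (its x) x 107 mm (its y), 76 mm deep, walls 4 mm; straight sides, plain flat floor.
- tub: The same tub; origin at the centre of its underside, axes as at tub_mouth, z up.
- module: Bystander: aluminium power module with rows of gilt pins, 140 x 105 x 47 mm, loose on the bench on the other side of the enclosure from the tub. Origin at the centre of its underside. Leave it where it is.
- screwdriver: Bystander: screwdriver, about 170 mm long, lying on the bench just in front of the enclosure, below the handle. Leave it.
- solder_reel: Bystander: reel of solder, 60 mm across, 44 mm high, origin under its centre. Leave it.
- flux_bottle: Bystander: white bottle, 44 mm across, 105 mm high, origin under its centre. Leave it.

How it is judged:
On the way, in this order (a step that is already met when the one before it is completed fails the run):
1. the heat sink and the capacitor both lie in the parts tub, let go, while the cover is still down (x of heatsink_mid in the frame of tub between -0.085 and 0.085 m and y of heatsink_mid in the frame of tub between -0.058 and 0.058 m and z of heatsink_mid in the frame of tub between 0 and 0.08 m and x of capacitor_mid in the frame of tub between -0.085 and 0.085 m and y of capacitor_mid in the frame of tub between -0.058 and 0.058 m and z of capacitor_mid in the frame of tub between 0 and 0.08 m and contact force between each of heatsink, capacitor and the fingers below 0.05 N and value of joint cover below 0.15 rad), for 0.2 s.
2. the cover is raised past its balance point, held by its handle (x of heatsink_mid in the frame of tub between -0.085 and 0.085 m and y of heatsink_mid in the frame of tub between -0.058 and 0.058 m and z of heatsink_mid in the frame of tub between 0 and 0.08 m and x of capacitor_mid in the frame of tub between -0.085 and 0.085 m and y of capacitor_mid in the frame of tub between -0.058 and 0.058 m and z of capacitor_mid in the frame of tub between 0 and 0.08 m and value of joint cover above 0.89 rad and contact force between any of cover_c1, cover_c2, cover_c3, cover_c4, cover_c5 and the fingers above 0.1 N), for 0.1 s.
At the end, for the whole second after the job is handed in: Heat sink and capacitor lie let go in the upright tub (centres within its walls, below its rim); the cover stands between 0.60 and 0.84 rad, just below its balance point at 0.85, still (under 0.15 rad/s), carried by the fingers on its handle (over 0.1 N) and by nothing else (value of joint cover between 0.6 and 0.84 rad and velocity of joint cover between -0.15 and 0.15 rad/s and contact force between any of cover_c1, cover_c2, cover_c3, cover_c4, cover_c5 and the fingers above 0.1 N and contact force between cover and heatsink below 0.05 N and contact force between cover and capacitor below 0.05 N and angle between tub's own z axis and vertical below 0.1 rad and x of heatsink_mid in the frame of tub between -0.085 and 0.085 m and y of heatsink_mid in the frame of tub between -0.058 and 0.058 m and z of heatsink_mid in the frame of tub between 0 and 0.08 m and x of capacitor_mid in the frame of tub between -0.085 and 0.085 m and y of capacitor_mid in the frame of tub between -0.058 and 0.058 m and z of capacitor_mid in the frame of tub between 0 and 0.08 m and contact force between each of heatsink, capacitor and the fingers below 0.05 N); the arm keeps its last pose, push and grip.
It fails at once if a bystander (module, screwdriver, solder reel, flux bottle) is moved by more than 30 mm (distance of any of module, screwdriver, solder_reel, flux_bottle from where it was at the start of the episode above 0.03 m).
It fails at once if the flux bottle or the solder reel is tipped over (angle between any of flux_bottle, solder_reel's own z axis and vertical above 0.5 rad).
It fails at once if the cover flies up or falls (faster than 1.8 rad/s) (velocity of joint cover above 1.8 rad/s or velocity of joint cover below -1.8 rad/s).
It also fails if it takes over 69 s, if anything falls off the work surface, if the arm or the gripper's body presses on something with over 40 N, if the wrist force passes 120 N, or if a joint passes its speed limit or range.

## Robot

A 6-joint arm with a two-finger parallel gripper is mounted at the origin on the work surface. World frame = base frame: x ahead of the robot, y to its left, z up, the work surface at z = 0. Lengths are in m, angles in rad, forces in N, time in s.
With the tool pointing down it reaches from about 0.15 to 0.775 m from the base axis. Payload 6.1 kg.
Tool frame: the origin (TCP) lies at the very end of the fingers, on their centre line; the grasp point (between the pads) lies 19 mm behind it; z points along the fingers, y is the line along which they close (so a half turn about z gives the same grasp; the last joint's range is limited). The gripper opens to 85 mm and grips with 20 to 120 N. Pads are 22 mm wide; open, the fingers measure 114 mm over their backs; the gripper's body (76 mm by 85 mm) begins 54 mm behind the grasp point. The pads swing forward as they close: fully open they stand 13 mm farther back than shut.
Start: joints at [-1.299, 0.126, -0.04, 1.405, 0, 1.571], TCP at [0.141, -0.506, 0.231] pointing down, gripper open.
Joint ranges: [-2.72, 2.72], [-0.95, 1.95], [-1.27, 1.35], [-1.78, 2.02], [-1.46, 1.47], [-3.14, 3.14]. Speed limits (rad/s): [2.39, 2.39, 3.01, 3.14, 3.14, 3.14].

## Interface

Orientations are given as a rotation vector (axis times angle).
In Python, from rig import r gives the robot as it stands.
- The arm moves only by the shell command python3 -m creep 'ROWS' [OPENING] [FORCE]. ROWS is JSON, a list of rows, each a list of 4 numbers: the shift along the tool's x, y, z normalised to -1 to 1, where 1 is 0.4 m, then the turn about the tool's z normalised to -1 to 1, where 1 is 45 degrees. A call has 1 to 12 rows; each row is the pose to reach, as a shift and turn from the pose commanded when the call began, along the tool's axes at that moment; what a row does not reach only later rows make up. A row lasts 1/10 s, in which the tool goes at most 50 mm and 8.59 degrees, less where a joint would pass 70% of its speed; a pose out of reach is approached as far as the arm can. A call with a number of a shift or a turn outside -1 to 1 is refused whole. A call with a gripper value outside its range is refused whole. OPENING is the closure, from 0 (fully open) to 1 (shut), set as the call begins (- or left out, the last holds). The fingers move at their own pace and stop on an object; FORCE is the grip in N (left out, the last holds). Time passes only in rows, so rows that repeat a pose let the fingers close. It gives the time, the measured TCP pose, the force, the opening and the grip force at its end, in the units of the state.
- r.sense(): the state, without advancing time (a new reading comes with each control period).
- r.read_camera(name): name is "scene" or "side" or "wrist"; returns (picture, depth): 400x640x3 uint8, blue, green, red; 400x640 float32, m along the optical axis (not along the pixel's ray), 0 where there is no reading.
- r.camera_model(name): a dict with "fx", "fy", "cx", "cy" (pixels), "extrinsics" (4x4, takes a point from world to camera coordinates). Camera axes: x right, y down, z forward; pixel columns grow to the right and rows downward; lengths in m; the calibration is good to about 2 mm. A picture is of the moment at which its call begins: read the wrist's pose just before it. camera_model takes no time and is no camera call; for the wrist camera it gives the pose at the moment of the call.
- r.job_done(): hands the job in; it is judged then, once.
The state is a dict: "t": time; "q": joint angles; "qd": joint speeds; "effort": joint torques, N m; "tool_pos": TCP position; "orientation": TCP orientation; "contact_force": force on the tool from outside, world axes, zero at the start; "moment": the same for the moment, N m; "grip_width": opening from 0.0 (shut) to 1.0 (fully open); "finger_force": force on a finger pad.
Only numpy, scipy, OpenCV 4.12 (cv2) and the standard library are available. Lean on these libraries where they do the work, as an engineer would, in place of code of your own. Each camera call takes 0.05 s, during which the arm holds its last target. There are 200 camera calls.

## Working session

There is one attempt and no reset: what is moved stays moved. The work goes in short steps, Python scripts to look and compute and a shell command to move; the robot and the scene stay as the last step left them, time stands still between calls to the robot, and variables do not carry over. Pictures are saved under pics/ and viewed, at most 10 in all, crops included, and the job is handed in when it is done.

```bash
mkdir -p pics; ls
python3 - <<'E'
from rig import r
import cv2,numpy as np
s=r.sense();print(s['t'],s['tool_pos'],s['orientation'],s['contact_force'],s['grip_width'])
for n in("scene","side"):
    p,d=r.read_camera(n);m=r.camera_model(n);np.savez(f'{n}.npz',p=p,d=d,E=m['extrinsics'],k=[m['fx'],m['fy'],m['cx'],m['cy']])
    print(n,np.round(m['extrinsics'],3).tolist(),m['fx'],m['cx'],m['cy']);cv2.imwrite(f'pics/{n}0.png',p)
E
```

```text
pics
0.0 [ 0.14085519 -0.50534925  0.23053996] [-3.11112458e+00 -4.25395129e-01  3.17250834e-04] [0.19074352 0.02233281 0.02066691] 0.9970937265198929
scene [[0.341, 0.94, 0.018, -0.205], [0.695, -0.24, -0.677, -0.316], [-0.632, 0.244, -0.735, 1.433], [0.0, 0.0, 0.0, 1.0]] 404.1890563184073 316.84081161453685 198.89291821505242
side [[0.964, -0.266, -0.014, -0.543], [-0.201, -0.689, -0.696, 0.2], [0.175, 0.674, -0.718, 1.115], [0.0, 0.0, 0.0, 1.0]] 408.690064180678 326.1298305116031 196.933120165986
```

View pics/scene0.png

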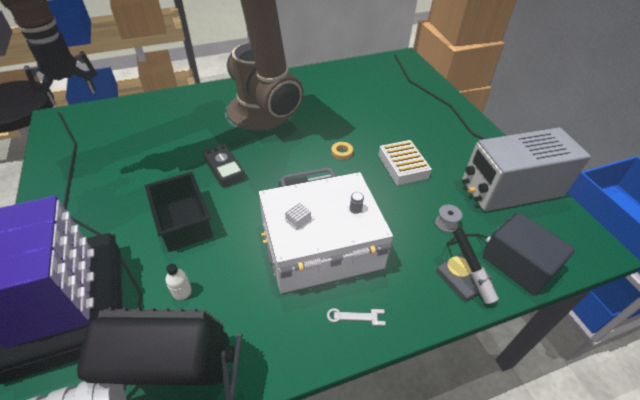

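View pics/side0.png

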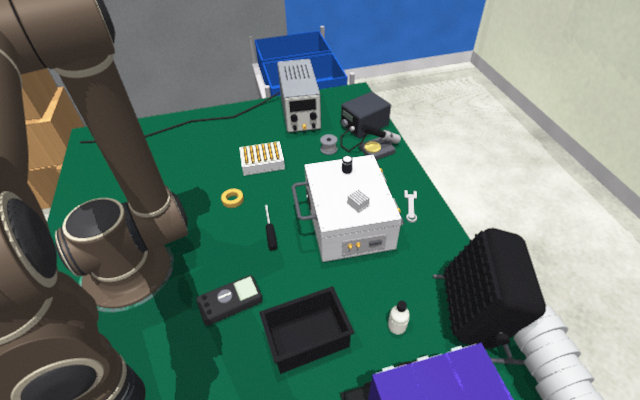

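The scene view shows the enclosure at about (325,230) with its handle at (308,178) towards the robot. The heat sink is at (298,215), the capacitor at (357,202), the tub at (178,210), the bottle at (178,283) and the module at (405,162). The side view agrees, with the screwdriver at (270,230) and the handle at (303,200).

```bash
cat > h.py <<'E'
import numpy as np,cv2
def cloud(d,E,k):
    v,u=np.indices(d.shape);P=np.stack([(u-k[2])/k[0]*d,(v-k[3])/k[1]*d,d],-1)
    W=(P-E[:3,3])@E[:3,:3];W[d<=0]=np.nan;return W
def rect(W,m):
    p=W[m][:,:2].astype(np.float32)
    c,s,a=cv2.minAreaRect(p*1000);return len(p),np.round(np.array(c)/1000,4),np.round(s,1),round(a,1)
def blobs(m,n):
    k,l,st,c=cv2.connectedComponentsWithStats(m.astype(np.uint8))
    return [l==i for i in range(1,k) if st[i,4]>=n]
E
python3 - <<'E'
from h import *
for n in("scene","side"):
    f=np.load(n+'.npz');W=cloud(f['d'],f['E'],f['k']);z=W[...,2];x,y=W[...,0],W[...,1]
    R=(x>.2)&(x<.85)&(abs(y)<.45)
    hsv=cv2.cvtColor(f['p'],cv2.COLOR_BGR2HSV)
    print(n)
    for lab,lo,hi,mn in(("cover",.13,.145,500),("parts",.158,.2,15),("rim",.07,.09,60),("handle",.117,.131,20),('module',.035,.055,100)):
        for b in blobs(R&(z>lo)&(z<hi),mn):
            print(lab,*rect(W,b),'z',np.round(np.nanmedian(z[b]),4),'px',np.round(np.argwhere(b).mean(0)[::-1]),'hsv',np.median(hsv[b],0))
E
```

```text
scene
cover 7399 [ 6.286e-01 -3.000e-04] [260.3 220.7] 86.0 z 0.1382 px [322. 217.] hsv [135.   1. 245.]
parts 188 [0.6491 0.0743] [29.4 29.1] 70.2 z 0.1808 px [356. 199.] hsv [124.    9.  158.5]
parts 349 [ 0.6358 -0.0612] [40.6 46.7] 21.5 z 0.1681 px [297. 212.] hsv [132.   7. 202.]
parts 59 [ 0.8338 -0.2849] [31.8  9.6] 9.8 z 0.1749 px [211. 320.] hsv [80. 51. 44.]
rim 906 [ 0.427  -0.3192] [188.4 127. ] 5.8 z 0.0798 px [175. 202.] hsv [90. 38. 56.]
rim 215 [0.7917 0.4008] [ 48.8 108.4] 59.0 z 0.0818 px [503. 243.] hsv [105.  31.  62.]
rim 109 [ 0.6339 -0.1349] [  8.3 129.1] 86.1 z 0.0846 px [269. 244.] hsv [132.   8. 175.]
rim 428 [ 0.7375 -0.0086] [259.5  16. ] 84.0 z 0.0801 px [332. 264.] hsv [126.   8. 133.]
rim 122 [0.8295 0.2873] [44.8 21.3] 15.4 z 0.0824 px [472. 262.] hsv [78. 24. 54.]
rim 151 [ 0.6481 -0.3507] [30.3 36.7] 5.6 z 0.0765 px [174. 276.] hsv [ 34.  10. 194.]
handle 245 [0.497  0.0083] [138.7  41.5] 85.4 z 0.1277 px [305. 174.] hsv [109.  20. 125.]
handle 99 [0.7812 0.2784] [30.1 22.8] 10.0 z 0.1227 px [460. 234.] hsv [84. 25. 58.]
handle 579 [ 0.7416 -0.0088] 
[... 1839 characters left out ...]
6] 87.4 z 0.1242 px [360. 228.] hsv [130.   3. 166.]
handle 315 [ 0.7798 -0.3625] [177.1  21.7] 74.1 z 0.1275 px [462. 294.] hsv [120.  26.  27.]
module 154 [0.6704 0.3466] [63.9 56.3] 74.9 z 0.0444 px [329. 139.] hsv [117.  17. 165.]
module 856 [0.429  0.3401] [114.1 139.7] 87.8 z 0.0439 px [261. 154.] hsv [ 25.  24. 225.]
module 313 [ 0.6229 -0.1303] [ 17.  210.5] 82.5 z 0.0441 px [358. 247.] hsv [135.   3. 141.]
module 1140 [ 0.2647 -0.1782] [142.5  71. ] 11.5 z 0.0375 px [230. 295.] hsv [110.  18.  80.]
module 339 [ 0.4456 -0.276 ] [ 83.7 187.9] 65.4 z 0.0455 px [305. 310.] hsv [120.  31.  26.]
module 296 [ 0.4344 -0.3772] [169.5   6.3] 4.7 z 0.0456 px [314. 351.] hsv [120.   34.5  26. ]
```

```bash
cat >> h.py <<'E'
from scipy.spatial.transform import Rotation as Ro
def go(x,y,z,yaw_y=None):
    """units to shift TCP to x,y,z with tool y along yaw_y (deg, mod 180)"""
    from rig import r
    s=r.sense();R=Ro.from_rotvec(s['orientation']).as_matrix()
    sh=R.T@(np.array([x,y,z])-s['tool_pos']);a=np.degrees(np.arctan2(R[1,1],R[0,1]))
    t=0 if yaw_y is None else ((a-yaw_y+90)%180-90)
    print('t',round(s['t'],2),'pos',np.round(s['tool_pos'],4),'ya',round(a,1),'q6',round(s['q'][5],3),'units',np.round(sh/.4,3),'turn',round(t/45,3),'F',np.round(s['contact_force'],1),'w',round(s['grip_width']*85,1),'ff',s['finger_force'])
E
python3 -m creep '[[0.75,-0.375,-0.125,-0.5],[0.75,-0.375,-0.125,-0.5],[0.75,-0.375,-0.125,-0.5],[0.75,-0.375,-0.125,-0.5],[0.75,-0.375,-0.125,-0.5],[0.75,-0.375,-0.125,-0.5],[0.75,-0.375,-0.125,-0.5],[0.75,-0.375,-0.125,-0.5]]'
python3 -c "from h import *;go(.636,-.062,.27,23)"
```

```text
t: 0.9
tool_pos: [0.3925, -0.2779, 0.2815]
orientation: [-2.966, -1.033, -0.002]
contact_force: [-0.7, -0.4, 0.3]
grip_width: 0.998
finger_force: 0.0
t 0.9 pos [ 0.3925 -0.2779  0.2815] ya -51.6 q6 1.854 units [ 0.812 -0.045  0.03 ] turn -1.657 F [-0.7 -0.4  0.3] w 84.8 ff 0.0
```

```bash
python3 -m creep '[[0.81,-0.045,0,-1],[0.81,-0.045,0,-1],[0.81,-0.045,0,-1],[0.81,-0.045,0,-1],[0.81,-0.045,0,-1],[0.81,-0.045,0,-1],[0.81,-0.045,0,-1],[0.81,-0.045,0,-1]]' >/dev/null
python3 -m creep '[[0,0,0,-0.657],[0,0,0,-0.657],[0,0,0,-0.657],[0,0,0,-0.657],[0,0,0,-0.657],[0,0,0,-0.657]]' >/dev/null
python3 - <<'E'
from h import *
from rig import r
go(.636,-.062,.2,23)
m=r.camera_model('wrist');p,d=r.read_camera('wrist');cv2.imwrite('pics/w1.png',p)
k=[m['fx'],m['fy'],m['cx'],m['cy']];W=cloud(d,m['extrinsics'],k)
z=W[...,2]
for b in blobs((z>.155)&(z<.19)&(W[...,0]>.55),60): print(*rect(W,b),np.median(z[b]))
E
```

```text
t 2.3 pos [ 0.633  -0.0678  0.2813] ya 22.5 q6 1.072 units [0.01  0.013 0.203] turn -0.012 F [-0.2  0.2  0.6] w 84.8 ff 0.0
1816 [0.6474 0.0742] [29.5 29.5] 15.5 0.18165158632001632
208 [ 0.6194 -0.0688] [ 2.8 45. ] 24.4 0.16915468173414222
190 [ 0.6258 -0.0657] [ 2.8 44.7] 24.4 0.16934433633955576
171 [ 0.6323 -0.0631] [ 2.8 45.1] 24.4 0.1694857019551436
188 [ 0.6386 -0.0601] [ 2.8 45.1] 24.4 0.1693942380788352
204 [ 0.645  -0.0572] [ 2.9 45.1] 24.4 0.16930686453103244
218 [ 0.6514 -0.0542] [ 3.  44.7] 24.7 0.16922059981767057
```

View pics/w1.png

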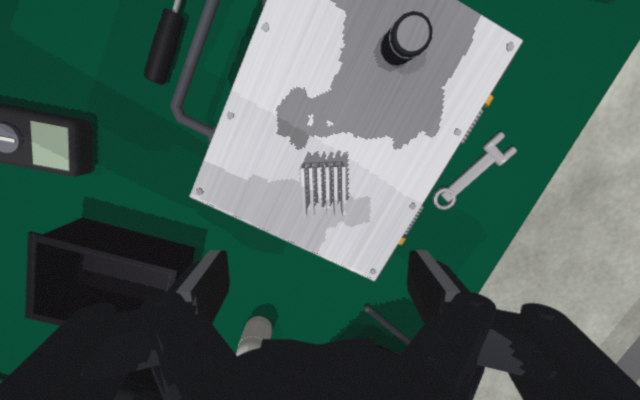

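The wrist view shows the heat sink's six fins at about (325,182), the capacitor at (408,38) and the handle at (195,70). The fins average to (0.635,-0.0615), with their width along 24.4 degrees.

```bash
python3 -c "from h import *;go(.6354,-.0615,.143,24.4)"
```

```text
t 2.35 pos [ 0.6331 -0.0676  0.2813] ya 22.5 q6 1.072 units [0.012 0.011 0.346] turn -0.042 F [-0.1  0.1 -0.2] w 85.1 ff 0.0
```

```bash
python3 -m creep '[[0.012,0.011,0.1,-0.042],[0.012,0.011,0.2,-0.042],[0.012,0.011,0.28,-0.042],[0.012,0.011,0.32,-0.042],[0.012,0.011,0.345,-0.042],[0.012,0.011,0.345,-0.042],[0.012,0.011,0.345,-0.042]]'
python3 -m creep '[[0,0,0,0],[0,0,0,0],[0,0,0,0],[0,0,0,0],[0,0,0,0],[0,0,0,0],[0,0,0,0],[0,0,0,0]]' 1 30
python3 -c "from h import *;go(.6354,-.0615,.2,24.4)"
```

```text
t: 3.05
tool_pos: [0.6362, -0.0608, 0.1443]
orientation: [1.699, 2.641, 0.001]
contact_force: [0.3, 0.1, 0.5]
grip_width: 1.001
finger_force: 0.0
t: 3.85
tool_pos: [0.6362, -0.0606, 0.144]
orientation: [1.698, 2.642, 0.001]
contact_force: [-0.7, 0.4, 6.4]
grip_width: 0.442
finger_force: 31.2
t 3.85 pos [ 0.6362 -0.0606  0.144 ] ya 24.5 q6 1.048 units [-0.001 -0.003 -0.14 ] turn 0.003 F [-0.7  0.4  6.4] w 37.6 ff 31.242685317993164
```

```bash
python3 -m creep '[[0,0,-0.05,0],[0,0,-0.15,0],[0,0,-0.25,0],[0,0,-0.25,0]]'
python3 -c "from h import *;go(.400,-.322,.244,7)"
```

```text
t: 4.25
tool_pos: [0.6375, -0.0607, 0.2489]
orientation: [1.695, 2.637, 0.006]
contact_force: [0.6, -0.0, -0.0]
grip_width: 0.439
finger_force: 30.6
t 4.25 pos [ 0.6375 -0.0607  0.2489] ya 24.5 q6 1.048 units [-0.348 -0.811  0.008] turn 0.39 F [ 0.6 -0.  -0. ] w 37.3 ff 30.62951624393463
```

```bash
python3 -m creep '[[-0.04,-0.09,0,0.05],[-0.083,-0.193,0,0.1],[-0.13,-0.3,0,0.2],[-0.17,-0.4,0,0.3],[-0.22,-0.51,0,0.39],[-0.26,-0.61,0,0.39],[-0.31,-0.71,0,0.39],[-0.348,-0.811,0,0.39],[-0.348,-0.811,0,0.39],[-0.348,-0.811,0,0.39]]'
python3 -c "from h import *;go(.400,-.322,.06,7)"
```

```text
t: 5.25
tool_pos: [0.3976, -0.3224, 0.2425]
orientation: [-2.084, -2.349, -0.001]
contact_force: [-0.7, 0.0, -1.1]
grip_width: 0.437
finger_force: 30.8
t 5.25 pos [ 0.3976 -0.3224  0.2425] ya 6.8 q6 0.77 units [-0.     0.006  0.456] turn -0.004 F [-0.7  0.  -1.1] w 37.1 ff 30.753799080848694
```

```bash
python3 -m creep '[[0,0.006,0.1,0],[0,0.006,0.2,0],[0,0.006,0.3,0],[0,0.006,0.4,0],[0,0.006,0.48,0],[0,0.006,0.53,0],[0,0.006,0.53,0],[0,0.006,0.53,0]]'
python3 -m creep '[[0,0,0,0],[0,0,0,0],[0,0,0,0],[0,0,0,0]]' 0.35
python3 -m creep '[[0,0,-0.1,0],[0,0,-0.2,0],[0,0,-0.3,0],[0,0,-0.4,0],[0,0,-0.5,0],[0,0,-0.53,0],[0,0,-0.53,0]]'
python3 -c "from h import *;go(.6474,.0742,.243,-4)"
```

```text
t: 6.05
tool_pos: [0.4014, -0.3207, 0.0313]
orientation: [-2.08, -2.354, -0.0]
contact_force: [-0.2, -0.4, -0.8]
grip_width: 0.442
finger_force: 30.7
t: 6.45
tool_pos: [0.4012, -0.3219, 0.0321]
orientation: [2.081, 2.351, 0.0]
contact_force: [-0.2, -0.4, 0.2]
grip_width: 0.651
finger_force: 0.0
t: 7.15
tool_pos: [0.4017, -0.3223, 0.2456]
orientation: [2.079, 2.349, 0.0]
contact_force: [0.2, 0.6, -0.1]
grip_width: 0.651
finger_force: 0.0
t 7.15 pos [ 0.4017 -0.3223  0.2456] ya 7.0 q6 0.773 units [0.91  0.73  0.006] turn 0.244 F [ 0.2  0.6 -0.1] w 55.3 ff 0.0
```

```bash
python3 -m creep '[[0.08,0.065,0,0],[0.17,0.135,0,0],[0.26,0.21,0,0.05],[0.35,0.28,0,0.1],[0.44,0.355,0,0.15],[0.53,0.425,0,0.2],[0.62,0.5,0,0.244],[0.71,0.57,0,0.244],[0.8,0.64,0,0.244],[0.87,0.7,0,0.244],[0.91,0.73,0,0.244],[0.91,0.73,0,0.244]]' 0 >/dev/null
python3 -c "from h import *;go(.6474,.0742,.147,-4)"
```

```text
t 8.35 pos [0.6468 0.0777 0.2397] ya -3.8 q6 1.757 units [-0.008  0.003  0.232] turn 0.004 F [-0.1  0.4  0. ] w 85.1 ff 0.0
```

```bash
python3 -m creep '[[-0.008,0.003,0.08,0],[-0.008,0.003,0.15,0],[-0.008,0.003,0.2,0],[-0.008,0.003,0.23,0],[-0.008,0.003,0.23,0],[-0.008,0.003,0.23,0]]'
python3 -m creep '[[0,0,0,0],[0,0,0,0],[0,0,0,0],[0,0,0,0],[0,0,0,0],[0,0,0,0],[0,0,0,0],[0,0,0,0]]' 1 30
python3 -m creep '[[0,0,-0.05,0],[0,0,-0.15,0],[0,0,-0.25,0],[0,0,-0.25,0]]'
python3 -c "from h import *;go(.458,-.314,.244,7)"
```

```text
t: 8.95
tool_pos: [0.6473, 0.0714, 0.1516]
orientation: [2.298, 2.142, -0.0]
contact_force: [0.3, 0.3, 0.7]
grip_width: 1.003
finger_force: 0.0
t: 9.75
tool_pos: [0.6478, 0.0719, 0.1519]
orientation: [2.297, 2.142, 0.001]
contact_force: [0.2, 0.8, 4.8]
grip_width: 0.336
finger_force: 29.7
t: 10.15
tool_pos: [0.6491, 0.0721, 0.2569]
orientation: [2.294, 2.139, 0.01]
contact_force: [0.5, 0.1, -0.1]
grip_width: 0.339
finger_force: 29.9
t 10.15 pos [0.6491 0.0721 0.2569] ya -4.0 q6 1.751 units [-0.996 -0.409  0.028] turn -0.244 F [ 0.5  0.1 -0.1] w 28.9 ff 29.885066089918837
```

```bash
python3 -m creep '[[-0.07,-0.03,0,0],[-0.16,-0.065,0,0],[-0.26,-0.107,0,0],[-0.36,-0.148,0,-0.05],[-0.46,-0.19,0,-0.1],[-0.56,-0.23,0,-0.15],[-0.66,-0.27,0,-0.2],[-0.76,-0.31,0,-0.244],[-0.86,-0.35,0,-0.244],[-0.94,-0.385,0,-0.244],[-0.99,-0.405,0,-0.244],[-0.99,-0.405,0,-0.244]]' >/dev/null
python3 - <<'E'
from h import *
from rig import r
go(.465,-.314,.035,7)
p,d=r.read_camera('scene');m=r.camera_model('scene');cv2.imwrite('pics/s2.png',cv2.resize(p[120:300,100:420],(800,450)))
W=cloud(d,m['extrinsics'],[m['fx'],m['fy'],m['cx'],m['cy']]);z=W[...,2]
for b in blobs((z>.07)&(z<.09)&(W[...,0]>.2)&(W[...,0]<.55)&(W[...,1]<-.15),60): print(*rect(W,b))
E
```

```text
t 11.35 pos [ 0.4567 -0.3139  0.25  ] ya 6.8 q6 0.851 units [-0.003  0.022  0.537] turn -0.005 F [ 0.9  0.1 -0.9] w 29.1 ff 29.89491388667375
908 [ 0.4268 -0.3193] [190.  127.1] 6.0
195 [ 0.5108 -0.5049] [76.1 39.8] 3.4
```

View pics/s2.png

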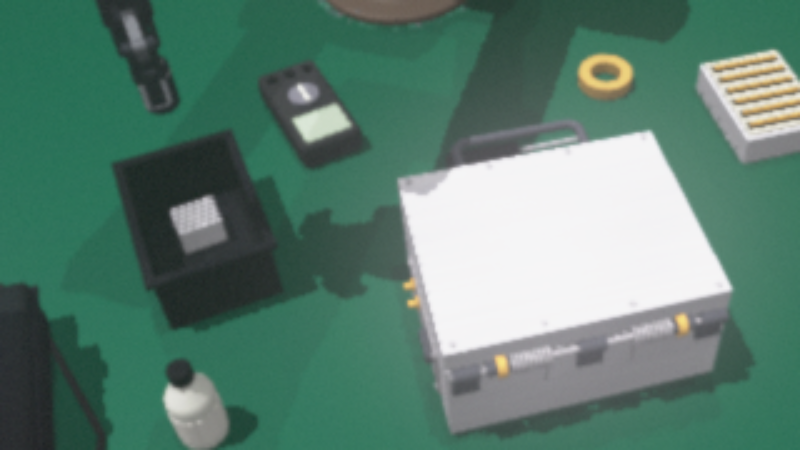

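The crop shows the heat sink upright in the tub at (200,222), the tub undisturbed, and the gripper at top left holding the capacitor. The cover is clear.

```bash
python3 -m creep '[[-0.003,0.022,0.1,0],[-0.003,0.022,0.2,0],[-0.003,0.022,0.3,0],[-0.003,0.022,0.4,0],[-0.003,0.022,0.48,0],[-0.003,0.022,0.525,0],[-0.003,0.022,0.525,0],[-0.003,0.022,0.525,0]]'
python3 -m creep '[[0,0,0,0],[0,0,0,0],[0,0,0,0],[0,0,0,0]]' 0.48
python3 -m creep '[[0,0,-0.1,0],[0,0,-0.2,0],[0,0,-0.3,0],[0,0,-0.4,0],[0,0,-0.5,0],[0,0,-0.53,0],[0,0,-0.53,0]]'
python3 - <<'E'
from h import *
from rig import r
p,d=r.read_camera('scene');m=r.camera_model('scene');cv2.imwrite('pics/s3.png',p[130:270,130:330].repeat(3,0).repeat(3,1))
W=cloud(d,m['extrinsics'],[m['fx'],m['fy'],m['cx'],m['cy']]);z=W[...,2]
for b in blobs((z>.025)&(z<.065)&(W[...,0]>.37)&(W[...,0]<.5)&(W[...,1]<-.28)&(W[...,1]>-.36),20): print('tub',*rect(W,b),np.median(z[b]))
f=np.load('scene.npz');W=cloud(f['d'],f['E'],f['k']);x,y,z=W[...,0],W[...,1],W[...,2]
for n in('scene','side'):
    f=np.load(n+'.npz');W=cloud(f['d'],f['E'],f['k']);x,y,z=W[...,0],W[...,1],W[...,2]
    b=(z>.118)&(z<.134)&(x>.45)&(x<.5)&(abs(y)<.1)
    P=W[b];q=P[P[:,0]<.485];print(n,'bar',len(q),q.mean(0),q[:,1].min(),q[:,1].max(),np.polyfit(q[:,1],q[:,0],1), np.percentile(q[:,0],[5,50,95]))
go(.475,.011,.25,-4.3)
E
```

```text
t: 12.2
tool_pos: [0.4674, -0.311, 0.0413]
orientation: [-2.08, -2.353, -0.0]
contact_force: [-0.0, -0.3, -0.1]
grip_width: 0.335
finger_force: 29.9
t: 12.6
tool_pos: [0.4675, -0.3122, 0.042]
orientation: [2.081, 2.351, 0.0]
contact_force: [0.6, -0.3, 1.0]
grip_width: 0.518
finger_force: 0.0
t: 13.3
tool_pos: [0.4679, -0.3126, 0.2557]
orientation: [2.079, 2.349, 0.001]
contact_force: [0.2, 0.3, -0.1]
grip_width: 0.524
finger_force: 0.0
tub 238 [ 0.4033 -0.3222] [42.4 44.8] 7.7 0.034603775241009535
tub 77 [ 0.4663 -0.3077] [27.6 25.3] 80.9 0.04873931318015012
scene bar 119 [ 0.4817467  -0.00874997  0.12737511] -0.058300355523657 0.06821345278105409 [0.02634285 0.4819772 ] [0.47751331 0.4820143  0.48474921]
side bar 97 [ 0.48078901 -0.00896682  0.12777622] -0.05868319344307803 0.06658408003465856 [0.03041253 0.48106171] [0.47623584 0.48125451 0.48447892]
t 13.35 pos [ 0.4674 -0.3122  0.2535] ya 7.0 q6 0.86 units [0.8   0.117 0.008] turn 0.25 F [-0.6 -0.2  0.3] w 43.9 ff 0.0
```

View pics/s3.png

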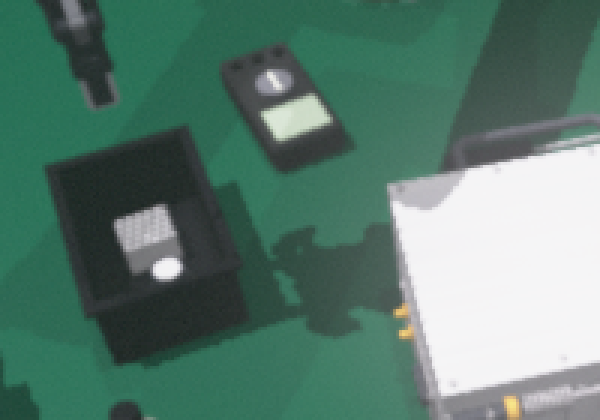

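Both parts lie in the tub: the heat sink at (147,235) and the capacitor at (166,268) standing beside it. Next I go above the handle and take a close look.

```bash
python3 -m creep '[[0.08,0.01,0,0],[0.18,0.025,0,0.05],[0.29,0.04,-0.02,0.1],[0.4,0.06,-0.05,0.15],[0.51,0.075,-0.06,0.2],[0.62,0.09,-0.06,0.25],[0.72,0.105,-0.06,0.25],[0.78,0.117,-0.06,0.25],[0.8,0.117,-0.06,0.25],[0.8,0.117,-0.06,0.25]]' 0.6 >/dev/null
python3 - <<'E'
from h import *
from rig import r
m=r.camera_model('wrist');p,d=r.read_camera('wrist');cv2.imwrite('pics/w4.png',p)
W=cloud(d,m['extrinsics'],[m['fx'],m['fy'],m['cx'],m['cy']]);x,y,z=W[...,0],W[...,1],W[...,2]
b=(z>.118)&(z<.134)&(x>.44)&(x<.5)&(y>-.04)&(y<.06)
P=W[b];c=np.polyfit(P[:,1],P[:,0],1);print('bar',len(P),c,np.percentile(P[:,0]-np.polyval(c,P[:,1]),[2,98]),np.percentile(P[:,2],[50,95]))
for b in blobs((z>.118)&(z<.134)&(x>.44)&(x<.515),50): print(*rect(W,b),np.nanmin(y[b]),np.nanmax(y[b]))
for b in blobs((z>.134)&(z<.142)&(x>.44)&(x<.8),500): print('cover',*rect(W,b))
xb=np.polyval(c,.011);go(xb,.011,.107,None);print(np.degrees(np.arctan(c[0])))
E
```

```text
bar 1022 [0.07342727 0.48098596] [-0.00474838  0.00498644] [0.12741618 0.12905106]
1793 [0.4925 0.0093] [139.3  33.5] 84.7 -0.060926361064838744 0.0787696949002614
cover 55890 [ 6.314e-01 -3.000e-04] [259.5 212.6] 86.0
t 14.4 pos [0.4742 0.0112 0.276 ] ya -4.2 q6 1.668 units [0.001 0.02  0.422] turn 0.0 F [ 0.9 -0.2 -0.1] w 33.8 ff 0.0
4.199536066312304
```

View pics/w4.png

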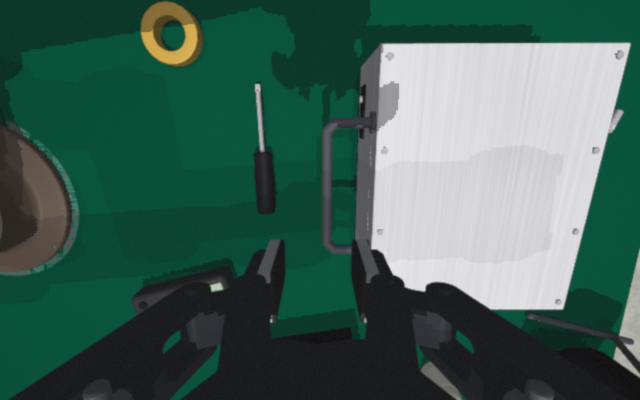

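The wrist view shows the bar from about (327,130) to (327,245), the screwdriver at (263,150) well below and in front of it, and the cover clear. The bar's axis is at (0.482,0.011,0.124), parallel to the fingers' width.

```bash
python3 -m creep '[[0.001,0.02,0.08,0],[0.001,0.02,0.18,0],[0.001,0.02,0.26,0],[0.001,0.02,0.32,0],[0.001,0.02,0.37,0],[0.001,0.02,0.4,0],[0.001,0.02,0.425,0],[0.001,0.02,0.425,0],[0.001,0.02,0.425,0]]'
python3 -m creep '[[0,0,0,0],[0,0,0,0],[0,0,0,0],[0,0,0,0],[0,0,0,0],[0,0,0,0],[0,0,0,0],[0,0,0,0]]' 1 40
python3 -c "
from h import *
go(.482,.011,.106,-4.2)"
```

```text
t: 15.3
tool_pos: [0.4831, 0.0109, 0.1079]
orientation: [2.303, 2.136, 0.001]
contact_force: [0.1, -0.2, 0.6]
grip_width: 0.401
finger_force: 0.0
t: 16.1
tool_pos: [0.482, 0.0113, 0.108]
orientation: [-2.302, -2.137, 0.001]
contact_force: [-4.4, -0.9, 5.5]
grip_width: 0.105
finger_force: 39.0
t 16.1 pos [0.482  0.0113 0.108 ] ya -4.3 q6 1.668 units [-0.001  0.     0.005] turn -0.001 F [-4.4 -0.9  5.5] w 8.9 ff 39.03237819671631
```

Run:
```python
import numpy as np
P=lambda t:np.array([-.2614*np.cos(t+.0536),-.2614*np.sin(t+.0536)])
def tab(a,b,n):
    print(a,b,[[0,*np.round((P(t)-P(a))/.4,3).tolist(),0] for t in np.linspace(a,b,n+1)[1:]])
tab(0,.36,12);tab(.36,.72,12);tab(.72,.96,8)
```

```text
0 0.36 [[0, 0.001, -0.02, 0], [0, 0.003, -0.039, 0], [0, 0.006, -0.059, 0], [0, 0.009, -0.078, 0], [0, 0.013, -0.097, 0], [0, 0.017, -0.116, 0], [0, 0.022, -0.135, 0], [0, 0.027, -0.154, 0], [0, 0.033, -0.173, 0], [0, 0.039, -0.191, 0], [0, 0.047, -0.21, 0], [0, 0.054, -0.228, 0]]
0.36 0.72 [[0, 0.008, -0.018, 0], [0, 0.017, -0.035, 0], [0, 0.026, -0.053, 0], [0, 0.036, -0.07, 0], [0, 0.046, -0.086, 0], [0, 0.057, -0.103, 0], [0, 0.068, -0.119, 0], [0, 0.08, -0.135, 0], [0, 0.092, -0.15, 0], [0, 0.104, -0.165, 0], [0, 0.117, -0.18, 0], [0, 0.131, -0.194, 0]]
0.72 0.96 [[0, 0.014, -0.014, 0], [0, 0.028, -0.027, 0], [0, 0.043, -0.04, 0], [0, 0.058, -0.053, 0], [0, 0.073, -0.065, 0], [0, 0.089, -0.076, 0], [0, 0.105, -0.087, 0], [0, 0.122, -0.098, 0]]
```

```bash
python3 -m creep '[[0,0.001,-0.02,0],[0,0.003,-0.039,0],[0,0.006,-0.059,0],[0,0.009,-0.078,0],[0,0.013,-0.097,0],[0,0.017,-0.116,0],[0,0.022,-0.135,0],[0,0.027,-0.154,0],[0,0.033,-0.173,0],[0,0.039,-0.191,0],[0,0.047,-0.21,0],[0,0.054,-0.228,0]]'
cat >> h.py <<'E'
def theta():
    from rig import r
    s=r.sense();R=Ro.from_rotvec(s['orientation']).as_matrix();g=s['tool_pos']-.017*R[:,2]
    v=g-np.array([.7421,-.0081,.11]);f=-(v[:2]@np.array([.9973,-.0733]))
    print('t',s['t'],'theta',round(np.arctan2(v[2],f)-.0536,3),'r',round(np.hypot(f,v[2]),4),'F',np.round(s['contact_force'],1),'M',np.round(s['moment'],2),'w',round(s['grip_width']*85,1))
E
python3 -c "from h import *;theta()"
```

```text
t: 17.3
tool_pos: [0.5028, 0.0098, 0.1991]
orientation: [-2.301, -2.136, 0.003]
contact_force: [-7.4, 1.3, -1.2]
grip_width: 0.102
finger_force: 39.1
t 17.3 theta 0.363 r 0.2624 F [-7.4  1.3 -1.2] M [0.21 1.69 0.03] w 8.6
```

```bash
python3 -m creep '[[0,0.008,-0.018,0],[0,0.017,-0.035,0],[0,0.026,-0.053,0],[0,0.036,-0.07,0],[0,0.046,-0.086,0],[0,0.057,-0.103,0],[0,0.068,-0.119,0],[0,0.08,-0.135,0],[0,0.092,-0.15,0],[0,0.104,-0.165,0],[0,0.117,-0.18,0],[0,0.131,-0.194,0]]' >/dev/null
python3 - <<'E'
from h import *
from rig import r
theta();p,d=r.read_camera('side');cv2.imwrite('pics/s5.png',p[60:280,180:480].repeat(2,0).repeat(2,1))
E
```

```text
t 18.5 theta 0.726 r 0.2643 F [-13.9   1.9  10.5] M [0.4  3.29 0.04] w 8.1
```

View pics/s5.png

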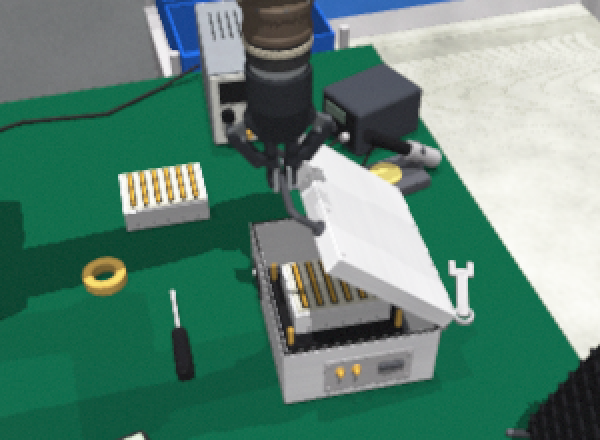

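The side crop shows the cover half open with its bar held between the fingers at about (285,175) and the bystanders untouched. The force points radially outward, so I ease the path out by 2-3 mm while going past the balance point.

```bash
python3 -m creep '[[0,0.012,-0.015,0],[0,0.025,-0.029,0],[0,0.039,-0.043,0],[0,0.053,-0.056,0],[0,0.068,-0.069,0],[0,0.084,-0.081,0],[0,0.1,-0.093,0],[0,0.117,-0.104,0],[0,0.117,-0.104,0],[0,0.117,-0.104,0],[0,0.117,-0.104,0],[0,0.117,-0.104,0]]' >/dev/null
python3 -c "from h import *;theta()"
python3 - <<'E'
import numpy as np
P=lambda t:np.array([-.2644*np.cos(t+.0536),-.2644*np.sin(t+.0536)])
print([[0,*np.round((P(t)-P(.96))/.4,3).tolist(),0] for t in np.linspace(.96,.73,11)[1:]])
E
```

```text
t 19.75 theta 0.968 r 0.2658 F [-4.1  2.8  5.4] M [0.5  0.71 0.05] w 7.9
[[0, -0.013, 0.008, 0], [0, -0.025, 0.017, 0], [0, -0.038, 0.025, 0], [0, -0.05, 0.034, 0], [0, -0.062, 0.044, 0], [0, -0.074, 0.053, 0], [0, -0.085, 0.063, 0], [0, -0.097, 0.073, 0], [0, -0.108, 0.084, 0], [0, -0.119, 0.094, 0]]
```

```bash
cat >> h.py <<'E'
def cover_angle():
    from rig import r
    p,d=r.read_camera('side');m=r.camera_model('side');W=cloud(d,m['extrinsics'],[m['fx'],m['fy'],m['cx'],m['cy']])
    hsv=cv2.cvtColor(p,cv2.COLOR_BGR2HSV)
    b=(W[...,2]>.17)&(W[...,2]<.30)&(W[...,0]>.6)&(W[...,0]<.76)&(abs(W[...,1])<.12)&(hsv[...,1]<40)
    P=W[b]
    for _ in range(4):
        c=P.mean(0);n=np.linalg.svd(P-c,full_matrices=False)[2][2];P=P[abs((P-c)@n)<.004]
    n*=np.sign(n[2]);print('plane',len(P),'n',np.round(n,3),'theta',round(float(np.arccos(n[2])),3))
E
python3 -c "from h import *;cover_angle()"
python3 -m creep '[[0,-0.013,0.008,0],[0,-0.025,0.017,0],[0,-0.038,0.025,0],[0,-0.05,0.034,0],[0,-0.062,0.044,0],[0,-0.074,0.053,0],[0,-0.085,0.063,0],[0,-0.097,0.073,0],[0,-0.108,0.084,0],[0,-0.119,0.094,0],[0,-0.119,0.094,0],[0,-0.119,0.094,0]]' >/dev/null
python3 -m creep '[[0,0,0,0],[0,0,0,0],[0,0,0,0],[0,0,0,0]]' >/dev/null
python3 -c "from h import *;theta();cover_angle()"
```

```text
plane 651 n [ 0.79  -0.063  0.61 ] theta 0.915
t 21.4 theta 0.729 r 0.2647 F [-5.1  3.9  4.2] M [0.75 0.91 0.04] w 8.0
plane 1859 n [ 0.653 -0.046  0.756] theta 0.714
```

The camera put the raised cover at 0.915, while the arm geometry gave 0.968. There is plenty of time, so I repeat the raise slightly higher to be sure it passed 0.89.

Run:
```python
import numpy as np
P=lambda t:np.array([-.265*np.cos(t+.0536),-.265*np.sin(t+.0536)])
for a,b in((.73,1.03),(1.03,.73)): print([[0,*np.round((P(t)-P(a))/.4,3).tolist(),0] for t in np.linspace(a,b,11)[1:]])
```

```text
[[0, 0.014, -0.014, 0], [0, 0.029, -0.027, 0], [0, 0.044, -0.04, 0], [0, 0.059, -0.053, 0], [0, 0.075, -0.065, 0], [0, 0.091, -0.076, 0], [0, 0.108, -0.088, 0], [0, 0.125, -0.098, 0], [0, 0.142, -0.108, 0], [0, 0.159, -0.118, 0]]
[[0, -0.017, 0.01, 0], [0, -0.035, 0.02, 0], [0, -0.051, 0.03, 0], [0, -0.068, 0.041, 0], [0, -0.084, 0.053, 0], [0, -0.1, 0.065, 0], [0, -0.115, 0.078, 0], [0, -0.13, 0.091, 0], [0, -0.145, 0.104, 0], [0, -0.159, 0.118, 0]]
```

```bash
python3 -m creep '[[0,0.014,-0.014,0],[0,0.029,-0.027,0],[0,0.044,-0.04,0],[0,0.059,-0.053,0],[0,0.075,-0.065,0],[0,0.091,-0.076,0],[0,0.108,-0.088,0],[0,0.125,-0.098,0],[0,0.142,-0.108,0],[0,0.159,-0.118,0],[0,0.159,-0.118,0],[0,0.159,-0.118,0]]' >/dev/null
python3 -c "from h import *;theta();cover_angle()"
python3 -m creep '[[0,-0.017,0.01,0],[0,-0.035,0.02,0],[0,-0.051,0.03,0],[0,-0.068,0.041,0],[0,-0.084,0.053,0],[0,-0.1,0.065,0],[0,-0.115,0.078,0],[0,-0.13,0.091,0],[0,-0.145,0.104,0],[0,-0.159,0.118,0],[0,-0.159,0.118,0],[0,-0.159,0.118,0]]' >/dev/null
python3 -m creep '[[0,0,0,0],[0,0,0,0],[0,0,0,0],[0,0,0,0],[0,0,0,0],[0,0,0,0]]'
python3 - <<'E'
from h import *
from rig import r
theta();cover_angle()
p,d=r.read_camera('side');cv2.imwrite('pics/s6.png',p)
E
```

```text
t 22.65 theta 1.035 r 0.2651 F [-2.7  3.1  6.7] M [0.7  0.44 0.07] w 8.3
plane 444 n [ 0.853 -0.061  0.519] theta 1.025
t: 24.5
tool_pos: [0.5561, 0.0057, 0.28]
orientation: [2.303, 2.137, 0.0]
contact_force: [5.6, 2.7, -4.8]
grip_width: 0.096
finger_force: 41.3
t 24.5 theta 0.733 r 0.2641 F [ 5.6  2.7 -4.8] M [ 0.52 -0.9   0.07] w 8.1
plane 1853 n [ 0.658 -0.046  0.751] theta 0.721
```

View pics/s6.png

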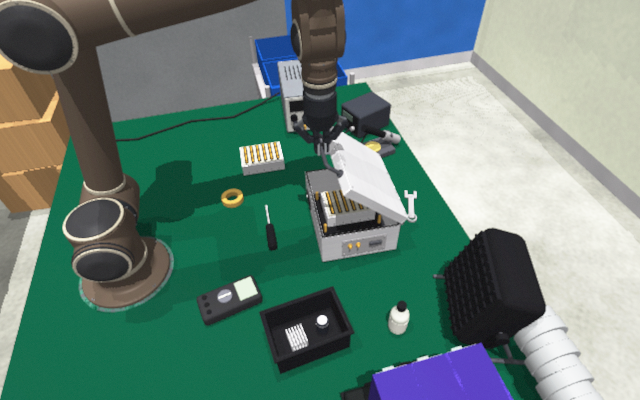

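The side view shows the cover held at about 0.72 rad by its bar at (327,150). The heat sink at (296,337) and the capacitor at (322,321) are in the tub, and the other things are where they were. I am handing in.

```bash
python3 -c "
from rig import r
print(r.job_done())"
```

```text
the job is handed in; nothing more can be done
None
```

The heat sink and capacitor are in the tub. I raised the cover past its balance point, to about 1.03 rad, and eased it back to about 0.72 rad, where the arm still holds it steady by its handle. The job is handed in; no verdict came back.

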